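# Turn the tin's code label to the scanner and shut the keeper

## Task

The paint tin stands in the nest of the label reading station with its code label turned away from the scanner block. Turn the tin in its nest, keeping it standing there upright, until the label squarely faces the scanner window, then swing the keeper bar fully shut so that it clicks into its catch and stays there. Leave the other things on the bench where they are.

Things in the scene. Friction and masses are not known exactly. Their poses are not given: they have to be found in the camera images.
- station: Label reading station, fixed to the bench: a grey plate 275 x 270 mm, 12 mm thick. Origin on the bench surface under the centre of the nest in which the tin stands; z up, +x points from the nest to the scanner block. The keeper bar is on the -x side: hinge post at x = -75, y = +112 mm, catch post at x = -75, y = -100 mm (stop plate behind the shut bar, to 88 mm above the bench).
- nest (a point): Centre of the nest, on top of the plate, 12 mm above the bench; axes as the station's. Round it stand four white guide posts, 12 mm thick, tops 46 mm above the bench, at 53.5 mm from the centre on the diagonals between the station's x and y. The tin has about 2 mm of play between them and turns against ordinary sliding friction.
- window (a point): Centre of the scanner window, 116 mm from the nest's axis along the station's +x, 52 mm above the bench; axes as the station's. The scanner is a grey block 86 mm wide with the black-framed window in its face; its black cap reaches 107 mm above the bench.
- tin_centre (a point): Centre of the tin, half-way up (61 mm above the bench as it stands). A grey pint paint tin, 91 mm in diameter, 98 mm high, about 0.5 kg, loose, rim 110 mm above the bench. Axes are the tin's: z up, +x points out through the middle of its code label. A small upright tab (14 mm wide, to 122 mm above the bench) stands at the rim exactly over the label.
- handle_a (a point): Outer end, at mid height, of one of two equal turning handles on the dark steel band round the tin; this one is on the tin's +y side, 90 degrees from the label. A flat bar that stands out radially from the wall to 95 mm from the tin's axis, is 10 mm wide and reaches from 64 to 92 mm above the bench. Axes as the tin's.
- handle_b (a point): Outer end, at mid height, of the other turning handle, like the first, on the tin's -y side, opposite to it. Axes as the tin's.
- tin_label (a point): Middle of the code label, on the tin's wall 45 mm from its axis, 48 mm above the bench: a white paper label 45 mm wide and 36 mm high with upright black bars, below the sighting tab. Axes as the tin's (+x straight out of the label).
- keeper (a joint): Angle of the keeper bar, rad: 0 = shut (along the station's y, across the -x side of the tin, at its stop), growing to 1.7 as it swings outward, away from the tin; at 1.57 it points along the station's -x. It stays where it is left and is light to push (about 1 N). Over the last 0.1 rad its end rides over a spring ball, which takes 3 to 10 N, and is then held shut.
- keeper_hinge (a point): Hinge axis of the keeper bar at the bar's mid height, 80 mm above the bench. The bar is plain steel, 10 mm thick, 14 mm high (73 to 87 mm above the bench), 224 mm long from the hinge axis, with a thin rubber pad on its tin side.
- keeper_end (a point): Free end of the keeper bar, at mid height, 224 mm from the hinge axis.
- green_marker: Bystander: pen with white barrel and green cap, 140 mm long along its y, 16 mm thick, lying on the bench near the keeper. Origin under its middle.
- black_marker: Bystander: black pen, 140 mm long along its y, 16 mm thick, lying on the bench near the keeper. Origin under its middle.
- masking_tape: Bystander: roll of tan tape, 96 mm across, 25 mm high, lying flat. Origin under its middle.
- paint_brush: Bystander: flat brush, 214 mm long along its y, 22 mm high. Origin under its middle.
- rubber_mallet: Bystander: rubber mallet, 269 mm long along its y, 48 mm high. Origin under its middle.
- dropper_bottle: Bystander: small dark dropper bottle with a black cap, 42 mm in diameter, 110 mm high, standing behind the station. Origin under its middle.

How it is judged (in metres and radians):
On the way, in this order (a step that is already met when the one before it is completed fails the run):
1. the label faces the scanner window while the keeper bar is still open (x of tin_label in the frame of station above 0.03 m and y of tin_label in the frame of station between -0.011 and 0.011 m and value of joint keeper above 0.3 rad), for 0.1 s.
2. the keeper bar is swung shut into its catch (value of joint keeper below 0.03 rad), for 0.2 s.
At the end, for the whole second after the job is handed in: The tin stands upright in its nest with the middle of its label within 11 mm (about 14 degrees) either side of the line from the nest to the scanner window, and the keeper bar is shut in its catch (within 0.03 rad) (x of tin_label in the frame of station above 0.03 m and y of tin_label in the frame of station between -0.011 and 0.011 m and horizontal distance between tin_centre and station below 0.008 m and z of tin_centre in the frame of station below 0.066 m and angle between tin_centre's own z axis and vertical below 0.08 rad and value of joint keeper below 0.03 rad); the robot touches nothing.
It fails at once if the tin is lifted out of its nest or tipped (z of tin_centre in the frame of station above 0.086 m or angle between tin_centre's own z axis and vertical above 0.35 rad).
It fails at once if another thing on the bench is shifted by more than 3 cm (distance of any of green_marker, black_marker, masking_tape, paint_brush, rubber_mallet, dropper_bottle from where it was at the start of the episode above 0.03 m).
It also fails if it takes over 58 s, if anything falls off the work surface, if the arm or the gripper's body presses on something with over 40 N, if the wrist force passes 120 N, or if a joint passes its speed limit or range.

## Robot

A 6-joint arm with a two-finger parallel gripper is mounted at the origin on a cart in front of the work surface, level with it; the furniture and walls round the work are solid. World frame = base frame: x ahead of the robot, y to its left, z up, the work surface at z = 0. Lengths are in m, angles in degrees, forces in N, time in s.
With the tool pointing down it reaches from about 0.4 to 0.825 m from the base axis. Payload 7 kg.
Tool frame: the origin (TCP) lies midway between the tips of the shut fingers; the grasp point (between the pads) lies 19 mm behind it; x points along the fingers, z is the direction in which the jaws open and shut, and the axes are right-handed (so a half turn about x gives the same grasp; the last joint's range is limited). The gripper opens to 88 mm and grips with 3 to 60 N. Pads are 19 mm wide; open, the fingers measure 130 mm over their backs; the gripper's body (78 mm by 193 mm) begins 47 mm behind the grasp point.
Start: joints at [-48.638, 20.546, 0.682, 0, -70.136, -16.507], TCP at [0.284, -0.612, 0.227] pointing down, gripper open.
Joint ranges: [-176.03, 176.03], [-82.01, 121.73], [-58.28, 71.71], [-173.87, 95.51], [-174.79, -0.11], [-173.66, 173.66]. Speed limits (degrees/s): [136.94, 136.94, 172.46, 180, 180, 180].

## Interface

Orientations are given as [roll, pitch, yaw] about the fixed x, y, z axes, in that order (R = Rz(yaw) Ry(pitch) Rx(roll)).
In Python, from plant import get_state, capture, close_job gives the robot as it stands.
- The arm moves only by the tool play_rows, never from a script. Its argument "series" is one flat list of numbers, 4 for each row, row after row: the shift along the tool's x, y, z in m, then the turn about the tool's x in rad. In form: [tx, ty, tz, spin, tx, ty, tz, spin, ...]. A call has exactly 5 rows; each row shifts and turns the commanded pose from where the row before left it, along the tool's axes as they then stand; what a row does not reach is not made up. A row lasts 1/12 s, in which the tool goes at most 41.7 mm and 7.16 degrees, less where a joint would pass 70% of its speed; a pose out of reach is approached as far as the arm can. A call is refused whole if a number of a shift passes 0.0417 or a number of a turn 0.125, either way. A call with a gripper value outside its range is refused whole. "jaw" is the opening in per cent of the stroke, from 0 (shut) to 100 (fully open), set as the call begins (left out, the last holds). The fingers move at their own pace and stop on an object; "squeeze" is the grip in N (left out, the last holds). Time passes only in rows, so rows that do not move let the fingers close, or fill a call up. It gives the time, the measured TCP pose, the force and the opening at its end, in the units of the state.
- get_state(): the state, without advancing time (a new reading comes with each control period).
- capture(name): name is "side" or "top" or "wrist"; returns a dict with "img" (480x640x3 uint8, blue, green, red), "K" (3x3 intrinsics, pixels), "k1" (the pictures are not rectified: a ray, as slopes to the right and down, at radius r is drawn at 1 + k1 r^2 times it, then the intrinsics apply), "world_from_camera" (4x4, takes a point from camera to world coordinates). Camera axes: x right, y down, z forward; pixel columns grow to the right and rows downward; lengths in m; the calibration is good to about 2 mm. A picture is of the moment at which its call begins. There is no depth.
- close_job(): hands the job in, once; it reports no verdict.
The state is a dict: "time_s": time; "joints": joint angles; "qd": joint speeds; "joint_torque": joint torques, N m; "tcp_pos": TCP position; "eef_rot": TCP orientation; "contact_force": force on the tool from outside, world axes, zero at the start; "moment": the same for the moment, N m; "gripper_width": finger opening in m.
Only numpy, scipy, OpenCV 4.12 (cv2) and the standard library are available. Lean on these libraries where they do the work, as an engineer would, in place of code of your own. Each camera call takes 0.05 s, during which the arm holds its last target.

## Working session

There is one attempt and no reset: what is moved stays moved. The work goes in short steps, Python scripts to look and compute and a tool call to move; the robot and the scene stay as the last step left them, time stands still between calls to the robot, and variables do not carry over. Pictures are saved under pics/ and viewed, and the job is handed in when it is done.

Besides the shell and the picture viewer there is one more tool, called after "Request:" by a JSON object that holds its "method" and its "body". play_rows: Moves the arm, as the interface text tells. Its arguments: {"type":"object","properties":{"series":{"type":"array","items":{"type":"number"}},"jaw":{"type":"number"},"squeeze":{"type":"number"}},"required":["series"]}

```bash
mkdir -p pics; cat > h.py <<'E'
import numpy as np, cv2
from plant import get_state, capture, close_job
def save(name,fn):
    c=capture(name); cv2.imwrite('pics/'+fn+'.png',c['img']); np.savez('pics/'+fn+'.npz',K=c['K'],k1=c['k1'],T=c['world_from_camera']); return c
def load(fn):
    d=np.load('pics/'+fn+'.npz'); return d['K'],float(d['k1']),d['T']
def pix2z(fn,u,v,z):
    K,k1,T=load(fn)
    p=cv2.undistortPoints(np.array([[[u,v]]],float),K,np.array([k1,0,0,0.]))[0,0]
    d=T[:3,:3]@np.array([p[0],p[1],1]); o=T[:3,3]
    return o+d*(z-o[2])/d[2]
def proj(fn,P):
    K,k1,T=load(fn); P=np.atleast_2d(P)
    q=(P-T[:3,3])@T[:3,:3]; s=q[:,:2]/q[:,2:]; r=(s**2).sum(1,keepdims=True); s=s*(1+k1*r)
    return s@np.array([[K[0,0],0],[0,K[1,1]]])+K[:2,2]
E
python3 - <<'E'
from h import *
print(get_state())
for n in ['side','top','wrist']:
    c=save(n,n+'0'); print(n,c['k1'],c['K'].tolist(),c['world_from_camera'].round(3).tolist())
E
ls
```

```text
{'time_s': 0.0, 'joints': array([-4.86395310e+01,  2.05908798e+01,  6.33918722e-01, -2.01493788e-02,
       -7.01360165e+01, -1.65073991e+01]), 'qd': array([ 0.01313683,  0.05798813, -0.03177866, -0.06763768,  0.07436207,
        0.07094521]), 'joint_torque': array([-3.81267630e-03, -5.82720208e+01,  2.93064433e+01,  6.99727759e+00,
        7.08467487e-03, -1.87278019e-04]), 'tcp_pos': array([ 0.28347218, -0.61205119,  0.22562997]), 'eef_rot': array([  4.99399301,  89.90511189, 119.840201  ]), 'contact_force': array([-0.77570899,  0.19846612,  0.03689825]), 'moment': array([ 0.01375855, -0.01348987, -0.0234059 ]), 'gripper_width': 0.0874799606868762}
side 0.052286955182098124 [[516.1836611926506, 0.0, 326.84478287949634], [0.0, 516.1836611926506, 234.04000940454682], [0.0, 0.0, 1.0]] [[0.982, -0.087, 0.167, 0.376], [-0.186, -0.336, 0.923, -1.126], [-0.024, -0.938, -0.346, 0.55], [0.0, 0.0, 0.0, 1.0]]
top -0.009460443513311175 [[621.4843011491738, 0.0, 311.7059162884825], [0.0, 621.4843011491738, 234.97243079019452], [0.0, 0.0, 1.0]] [[-0.013, -0.994, 0.105, 0.453], [-1.0, 0.013, 0.002, 0.098], [-0.003, -0.105, -0.994, 1.39], [0.0, 0.0, 0.0, 1.0]]
wrist -0.01585113354792681 [[372.35051835657407, 0.0, 316.6398453560372], [0.0, 372.35051835657407, 238.3944362646371], [0.0, 0.0, 1.0]] [[-0.42, 0.881, 0.221, 0.223], [0.908, 0.406, 0.104, -0.64], [0.002, 0.244, -0.97, 0.383], [0.0, 0.0, 0.0, 1.0]]
h.py
pics
```

View pics/top0.png

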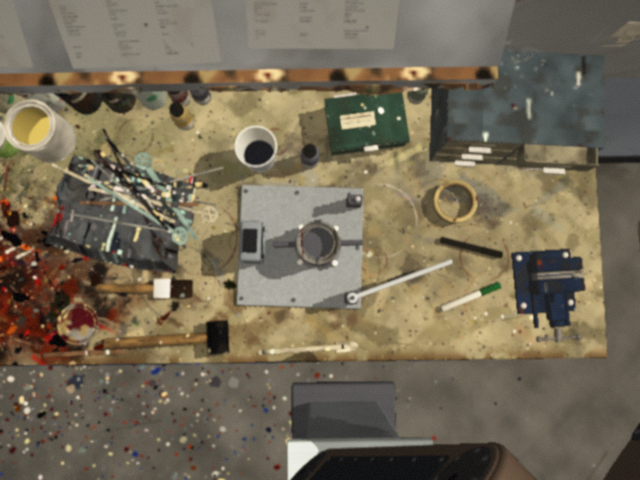

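View pics/side0.png

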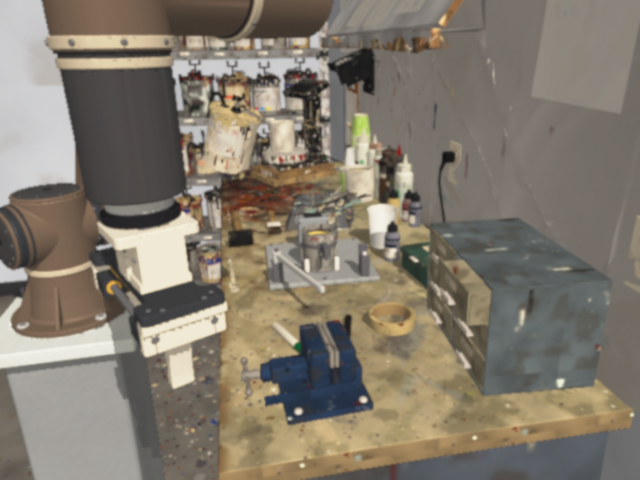

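```bash
python3 - <<'E'
from h import *
i=cv2.imread('pics/top0.png')
cv2.imwrite('pics/top0c.png',cv2.resize(i[175:315,225:385],None,fx=5,fy=5,interpolation=cv2.INTER_CUBIC)[:600*2,:800])
i=cv2.imread('pics/side0.png')
cv2.imwrite('pics/side0c.png',cv2.resize(i[180:300,250:400],None,fx=5,fy=5,interpolation=cv2.INTER_CUBIC))
E
```

```text
(no output)
```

View pics/top0c.png

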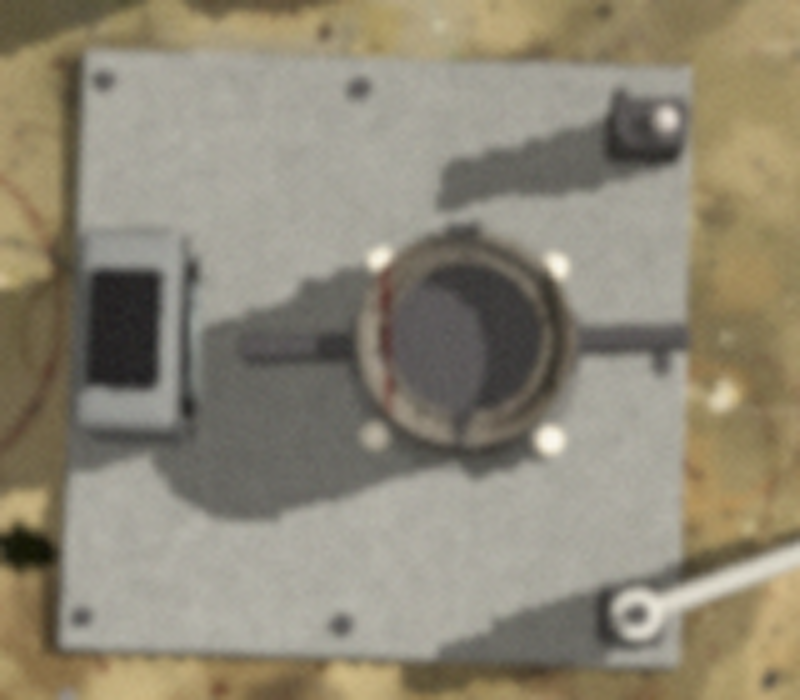

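View pics/side0c.png

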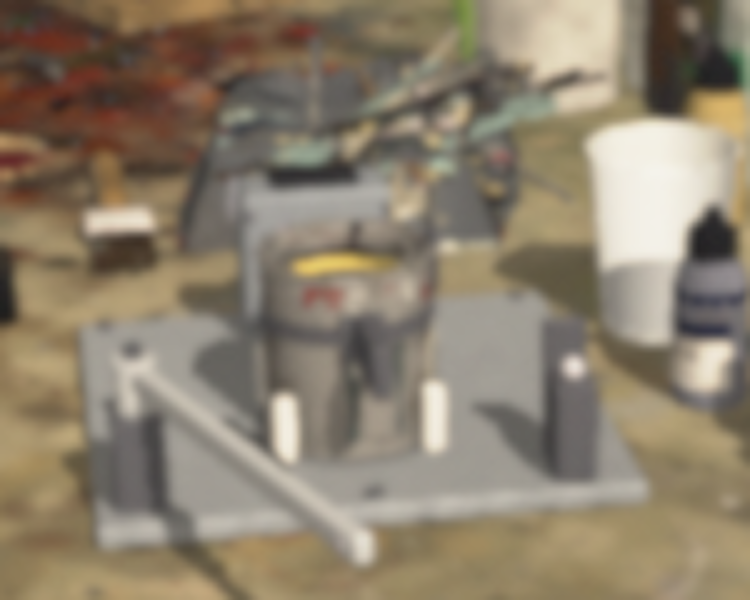

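View pics/wrist0.png

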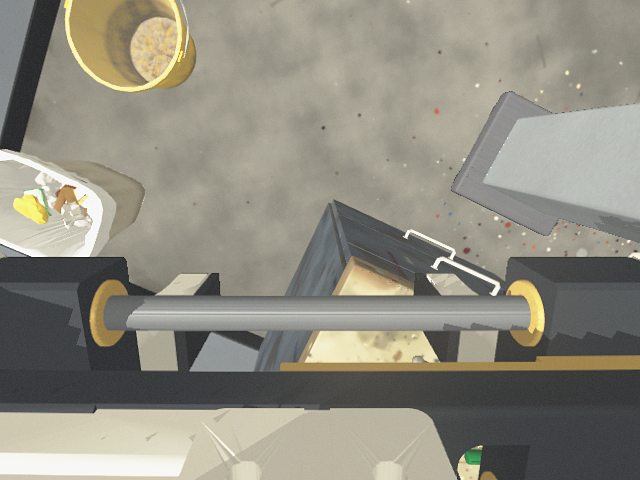

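```bash
python3 - <<'E'
from h import *
def t(u,v,z): return pix2z('top0',225+u/5-0.4,175+v/5-0.4,z)
for nm,u,v,z in [('rimc',466,340,.11),('hinge',637,614,.087),('catch',650,125,.088),('ptl',380,260,.046),('ptr',557,266,.046),('pbl',375,437,.046),('pbr',549,440,.046),('hR',685,338,.078),('hL',240,347,.078),('scan UL',85,268,.107),('tabtop?',465,228,.122),('tabbot?',460,430,.122),('plateTL',82,50,.012),('plTR',692,66,.012),('plBL',60,648,.012),('plBR',680,665,.012)]:
    print(nm,t(u,v,z).round(4))
for nm,u,v,z in [('end',450,263,.087),('gm1',497,287,.008),('gm2',441,309,.008),('bm1',441,239,.008),('bm2',501,254,.008),('tape',455,202,.025),('dropper',310,151,.11),('vise UL',513,252,.05),('mallet',218,337,.04),('brush',350,347,.02),('greenbox',365,122,.05)]: print(nm,pix2z('top0',u,v,z).round(4))
E
```

```text
rimc [0.5719 0.0876 0.11  ]
hinge [0.4583 0.0177 0.087 ]
catch [0.6644 0.0081 0.088 ]
ptl [0.6134 0.1241 0.046 ]
ptr [0.6097 0.047  0.046 ]
pbl [0.5362 0.1271 0.046 ]
pbr [0.5339 0.0518 0.046 ]
hR [ 0.5745 -0.0055  0.078 ]
hL [0.5732 0.1832 0.078 ]
scan UL [0.6043 0.2456 0.107 ]
tabtop? [0.6171 0.0875 0.122 ]
tabbot? [0.5339 0.0907 0.122 ]
plateTL [0.7144 0.2578 0.012 ]
plTR [ 0.7034 -0.0165  0.012 ]
plBL [0.447  0.2678 0.012 ]
plBR [ 0.436  -0.0055  0.012 ]
end [ 0.5274 -0.1894  0.087 ]
gm1 [ 0.4772 -0.3091  0.008 ]
gm2 [ 0.4305 -0.1833  0.008 ]
bm1 [ 0.5858 -0.1886  0.008 ]
bm2 [ 0.5504 -0.3213  0.008 ]
tape [ 0.6663 -0.2191  0.025 ]
dropper [0.7655 0.1013 0.11  ]
vise UL [ 0.5514 -0.3347  0.05  ]
mallet [0.3775 0.3044 0.04  ]
brush [0.3512 0.02   0.02  ]
greenbox [ 0.8439 -0.021   0.05  ]
```

```bash
python3 - <<'E'
from h import *
P=np.array([[.6165,.0885,.116],[.5285,.0885,.116],[.5726,.0445,.116],[.5726,.1325,.116],[.5726,-.0065,.078]])
p=proj('side0',P); print((p-[250,180])*5)
E
```

```text
[[425.20530757 227.76417973]
 [253.61212581 242.47508025]
 [355.43186901 264.10586151]
 [325.68130435 207.77355318]
 [376.5187072  374.70939036]]
```

```bash
cat >> h.py <<'E'
from scipy.spatial.transform import Rotation as Ro
def pose():
    s=get_state(); return s, s['tcp_pos'], Ro.from_euler('xyz',s['eef_rot'],degrees=True).as_matrix()
def rows(target,n,spin=0):
    """world target -> per-row tool shift for n rows w/o spin"""
    s,p,R=pose(); d=R.T@(np.array(target)-p); return (d/n).round(4)
E
python3 - <<'E'
from h import *
s,p,R=pose(); print(R.round(3)); print('zyaw',np.degrees(np.arctan2(R[1,2],R[0,2])))
print(rows([.42,-.25,.30],15), np.linalg.norm(np.array([.42,-.25,.30])-p)/15)
E
```

```text
[[-0.001 -0.907 -0.42 ]
 [ 0.001 -0.42   0.907]
 [-1.     0.     0.001]]
zyaw 114.8459897915899
[-0.0049 -0.0184  0.0181] 0.02627199527908353
```

```bash
cat >> h.py <<'E'
def Rtool(yaw):  # tool x down, z at yaw
    z=np.array([np.cos(yaw),np.sin(yaw),0]); x=np.array([0,0,-1.]); y=np.cross(z,x); return np.c_[x,y,z]
def yawof(R): return np.arctan2(R[1,2],R[0,2])
def plan(pts,p0=None,yaw0=None):
    """pts: list of (xyz,yaw_deg) per row"""
    s,p,R=pose(); y=yawof(R) if yaw0 is None else yaw0; p=p if p0 is None else p0
    out=[]
    for i,(q,yw) in enumerate(pts):
        q=np.array(q,float); dy=(np.radians(yw)-y+np.pi)%(2*np.pi)-np.pi
        d=Rtool(y).T@(q-p); out+= [*(d.round(4)),round(-dy,4)]
        p=q;y=y+dy
    for i in range(0,len(out),20): print([float(a) for a in out[i:i+20]], max(abs(np.array(out[i:i+20]))))
def line(q,yw,n):
    s,p,R=pose(); y=np.degrees(yawof(R)); dy=(yw-y+180)%360-180
    plan([(p+(np.array(q)-p)*k/n, y+dy*k/n) for k in range(1,n+1)])
E
python3 - <<'E'
from h import *
line([.48,-.16,.27],180.4,20)
E
```

```text
[-0.0022, -0.0184, 0.0164, -0.0572, -0.0022, -0.0193, 0.0153, -0.0572, -0.0022, -0.0202, 0.0142, -0.0572, -0.0022, -0.0209, 0.013, -0.0572, -0.0022, -0.0217, 0.0118, -0.0572] 0.0572
[-0.0022, -0.0223, 0.0105, -0.0572, -0.0022, -0.0229, 0.0092, -0.0572, -0.0022, -0.0233, 0.0079, -0.0572, -0.0022, -0.0238, 0.0066, -0.0572, -0.0022, -0.0241, 0.0052, -0.0572] 0.0572
[-0.0022, -0.0244, 0.0038, -0.0572, -0.0022, -0.0245, 0.0024, -0.0572, -0.0022, -0.0246, 0.001, -0.0572, -0.0022, -0.0246, -0.0004, -0.0572, -0.0022, -0.0246, -0.0018, -0.0572] 0.0572
[-0.0022, -0.0244, -0.0032, -0.0572, -0.0022, -0.0242, -0.0046, -0.0572, -0.0022, -0.0239, -0.006, -0.0572, -0.0022, -0.0235, -0.0073, -0.0572, -0.0022, -0.0231, -0.0087, -0.0572] 0.0572
```

Request:
{"method": "play_rows", "body": {"series": [-0.0022, -0.0184, 0.0164, -0.057, -0.0022, -0.0193, 0.0153, -0.057, -0.0022, -0.0202, 0.0142, -0.057, -0.0022, -0.0209, 0.013, -0.057, -0.0022, -0.0217, 0.0118, -0.057]}}

```text
time_s: 0.57
tcp_pos: [0.3329, -0.4982, 0.2373]
eef_rot: [-2.5, 90.0, 128.8]
contact_force: [0.4, 0.4, -0.3]
gripper_width: 0.0875
```

Request:
{"method": "play_rows", "body": {"series": [-0.0022, -0.0223, 0.0105, -0.057, -0.0022, -0.0229, 0.0092, -0.057, -0.0022, -0.0233, 0.0079, -0.057, -0.0022, -0.0238, 0.0066, -0.057, -0.0022, -0.0241, 0.0052, -0.057]}}

```text
time_s: 0.98
tcp_pos: [0.3823, -0.3852, 0.2485]
eef_rot: [-12.2, 90.0, 135.4]
contact_force: [0.2, 0.3, 0.6]
gripper_width: 0.0878
```

Request:
{"method": "play_rows", "body": {"series": [-0.0022, -0.0244, 0.0038, -0.057, -0.0022, -0.0245, 0.0024, -0.057, -0.0022, -0.0246, 0.001, -0.057, -0.0022, -0.0246, -0.0004, -0.057, -0.0022, -0.0246, -0.0018, -0.057]}}

```text
time_s: 1.4
tcp_pos: [0.4316, -0.2723, 0.2596]
eef_rot: [-38.0, 90.0, 126.0]
contact_force: [-0.1, 0.2, 0.0]
gripper_width: 0.0877
```

Request:
{"method": "play_rows", "body": {"series": [-0.0022, -0.0244, -0.0032, -0.057, -0.0022, -0.0242, -0.0046, -0.057, -0.0022, -0.0239, -0.006, -0.057, -0.0022, -0.0235, -0.0073, -0.057, -0.0022, -0.0231, -0.0087, -0.057]}}

```text
time_s: 1.82
tcp_pos: [0.4811, -0.1595, 0.2706]
eef_rot: [-69.8, 90.0, 110.5]
contact_force: [0.7, -0.2, 1.1]
gripper_width: 0.0873
```

```bash
python3 - <<'E'
from h import *
c=save('wrist','w1'); s,p,R=pose(); print(s['time_s'],p,np.degrees(yawof(R)),s['joints'].round(1))
E
```

```text
1.8667 [ 0.482902   -0.15710341  0.27098118] -179.36366829659138 [  4.1   3.  -16.   -0.  -71.   -3.5]
```

View pics/w1.png

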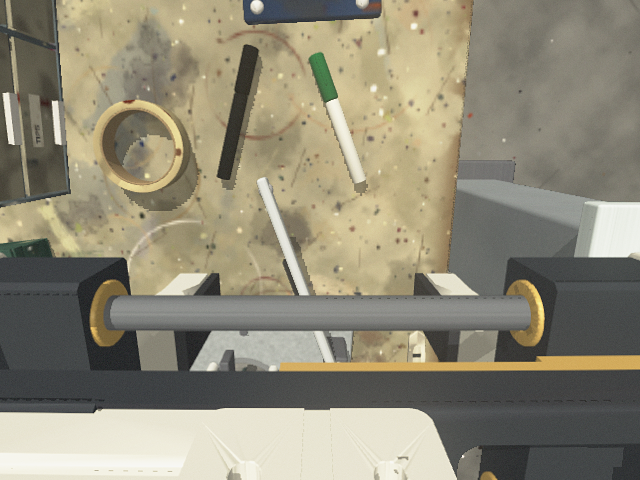

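```bash
python3 - <<'E'
from h import *
line([.56,.22,.28],180.4,15)
E
```

```text
[-0.0006, -0.0251, -0.0054, 0.0003, -0.0006, -0.0251, -0.0054, 0.0003, -0.0006, -0.0251, -0.0054, 0.0003, -0.0006, -0.0251, -0.0054, 0.0003, -0.0006, -0.0251, -0.0054, 0.0003] 0.0251
[-0.0006, -0.0251, -0.0054, 0.0003, -0.0006, -0.0251, -0.0054, 0.0003, -0.0006, -0.0251, -0.0054, 0.0003, -0.0006, -0.0251, -0.0054, 0.0003, -0.0006, -0.0251, -0.0054, 0.0003] 0.0251
[-0.0006, -0.0251, -0.0053, 0.0003, -0.0006, -0.0251, -0.0053, 0.0003, -0.0006, -0.0251, -0.0053, 0.0003, -0.0006, -0.0251, -0.0053, 0.0003, -0.0006, -0.0251, -0.0053, 0.0003] 0.0251
```

Request:
{"method": "play_rows", "body": {"series": [-0.0006, -0.025, -0.0054, 0, -0.0006, -0.025, -0.0054, 0, -0.0006, -0.025, -0.0054, 0, -0.0006, -0.025, -0.0054, 0, -0.0006, -0.025, -0.0054, 0]}}

```text
time_s: 2.28
tcp_pos: [0.5075, -0.0345, 0.2735]
eef_rot: [-11.6, 90.0, 168.6]
contact_force: [0.3, -0.5, 0.4]
gripper_width: 0.0872
```

Request:
{"method": "play_rows", "body": {"series": [-0.0006, -0.025, -0.0054, 0, -0.0006, -0.025, -0.0054, 0, -0.0006, -0.025, -0.0054, 0, -0.0006, -0.025, -0.0054, 0, -0.0006, -0.025, -0.0054, 0]}}

```text
time_s: 2.7
tcp_pos: [0.5341, 0.0907, 0.2765]
eef_rot: [-14.5, 90.0, 165.7]
contact_force: [0.4, 0.1, 0.8]
gripper_width: 0.0878
```

Request:
{"method": "play_rows", "body": {"series": [-0.0006, -0.025, -0.0054, 0, -0.0006, -0.025, -0.0054, 0, -0.0006, -0.025, -0.0054, 0, -0.0006, -0.025, -0.0054, 0, -0.0006, -0.025, -0.0054, 0]}}

```text
time_s: 3.12
tcp_pos: [0.5608, 0.2157, 0.2793]
eef_rot: [24.2, 90.0, -155.6]
contact_force: [0.5, -1.5, 0.4]
gripper_width: 0.0878
```

```bash
python3 - <<'E'
from h import *
c=save('wrist','w2'); s,p,R=pose(); print(s['time_s'],p,np.degrees(yawof(R)),s['joints'].round(1))
E
```

```text
3.1667 [0.56187761 0.21923955 0.27877766] -179.74323562252803 [ 39.9  12.2  -4.1  -0.  -73.7 -39.6]
```

View pics/w2.png

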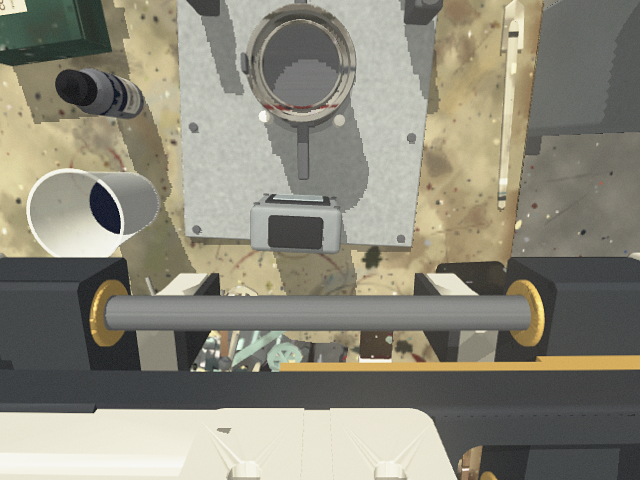

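```bash
python3 - <<'E'
from h import *
for nm,u,v,z in [('tab',244,63,.116),('hLend',303,180,.064),('hLend_top',303,178,.092),('rimc',302,63,.11)]: print(nm,pix2z('w2',u,v,z).round(4))
line([.5738,.004,.17],180.4,10)
E
```

```text
tab [0.6179 0.0871 0.116 ]
hLend [0.5732 0.1845 0.064 ]
hLend_top [0.5722 0.1801 0.092 ]
rimc [0.5718 0.0859 0.11  ]
[0.0109, 0.0215, -0.0011, -0.0002, 0.0109, 0.0215, -0.0011, -0.0002, 0.0109, 0.0215, -0.0011, -0.0002, 0.0109, 0.0215, -0.0011, -0.0002, 0.0109, 0.0215, -0.0011, -0.0002] 0.0215
[0.0109, 0.0215, -0.0011, -0.0002, 0.0109, 0.0215, -0.0011, -0.0002, 0.0109, 0.0215, -0.0011, -0.0002, 0.0109, 0.0215, -0.0011, -0.0002, 0.0109, 0.0215, -0.001, -0.0002] 0.0215
```

Request:
{"method": "play_rows", "body": {"series": [0.0109, 0.0215, -0.0011, 0, 0.0109, 0.0215, -0.0011, 0, 0.0109, 0.0215, -0.0011, 0, 0.0109, 0.0215, -0.0011, 0, 0.0109, 0.0215, -0.0011, 0], "jaw": 40}}

```text
time_s: 3.58
tcp_pos: [0.5664, 0.1061, 0.2243]
eef_rot: [13.2, 90.0, -166.6]
contact_force: [0.9, -0.7, -0.7]
gripper_width: 0.0597
```

Request:
{"method": "play_rows", "body": {"series": [0.0109, 0.0215, -0.0011, 0, 0.0109, 0.0215, -0.0011, 0, 0.0109, 0.0215, -0.0011, 0, 0.0109, 0.0215, -0.0011, 0, 0.0109, 0.0215, -0.0011, 0]}}

```text
time_s: 4.0
tcp_pos: [0.5722, -0.0016, 0.1699]
eef_rot: [-0.5, 90.0, 179.7]
contact_force: [0.2, -0.3, 0.1]
gripper_width: 0.0356
```

Request:
{"method": "play_rows", "body": {"series": [0, 0, 0, 0, 0, 0, 0, 0, 0, 0, 0, 0, 0, 0, 0, 0, 0, 0, 0, 0]}}

```text
time_s: 4.42
tcp_pos: [0.5728, 0.0003, 0.1711]
eef_rot: [-163.1, 89.9, 17.1]
contact_force: [-0.1, 0.9, 0.5]
gripper_width: 0.0352
```

```bash
python3 - <<'E'
from h import *
c=save('side','s2');c=save('top','t2')
i=cv2.imread('pics/top0.png')
i=cv2.imread('pics/side0.png')
a=cv2.resize(cv2.imread('pics/s2.png')[150:290,230:390],None,fx=4,fy=4,interpolation=cv2.INTER_CUBIC)
cv2.imwrite('pics/s2c.png',a)
line([.5738,.004,.063],180.4,10)
E
```

```text
[0.0108, -0.0004, -0.0001, -0.0003, 0.0108, -0.0004, -0.0001, -0.0003, 0.0108, -0.0004, -0.0001, -0.0003, 0.0108, -0.0004, -0.0001, -0.0003, 0.0108, -0.0004, -0.0001, -0.0003] 0.0108
[0.0108, -0.0004, -0.0001, -0.0003, 0.0108, -0.0004, -0.0001, -0.0003, 0.0108, -0.0004, -0.0001, -0.0003, 0.0108, -0.0004, -0.0001, -0.0003, 0.0108, -0.0004, -0.0001, -0.0003] 0.0108
```

View pics/s2c.png

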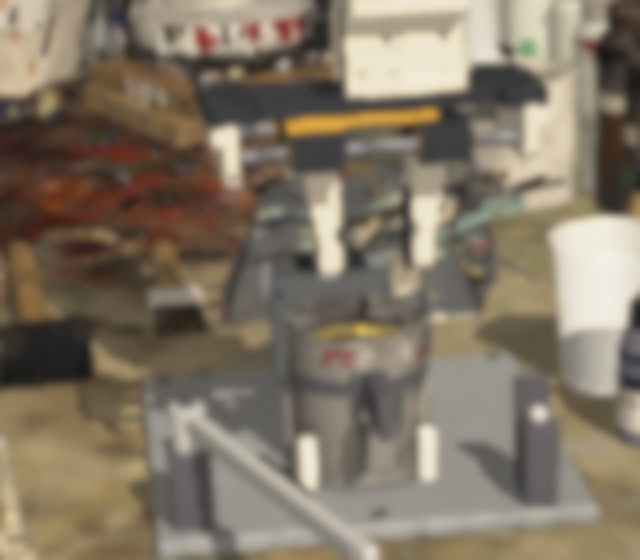

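Request:
{"method": "play_rows", "body": {"series": [0.0108, -0.0004, 0, 0, 0.0108, -0.0004, 0, 0, 0.0108, -0.0004, 0, 0, 0.0108, -0.0004, 0, 0, 0.0108, -0.0004, 0, 0]}}

```text
time_s: 4.93
tcp_pos: [0.572, 0.0015, 0.1148]
eef_rot: [15.0, 89.9, -164.8]
contact_force: [-0.7, 0.6, -0.2]
gripper_width: 0.0354
```

Request:
{"method": "play_rows", "body": {"series": [0.0108, -0.0004, 0, 0, 0.0108, -0.0004, 0, 0, 0.0108, -0.0004, 0, 0, 0.0108, -0.0004, 0, 0, 0.0108, -0.0004, 0, 0]}}

```text
time_s: 5.35
tcp_pos: [0.5725, 0.0036, 0.0614]
eef_rot: [38.2, 90.0, -141.6]
contact_force: [0.4, 0.3, 0.2]
gripper_width: 0.0349
```

Request:
{"method": "play_rows", "body": {"series": [0, 0, 0, 0, 0, 0, 0, 0, 0, 0, 0, 0, 0, 0, 0, 0, 0, 0, 0, 0], "jaw": 0, "squeeze": 20}}

```text
time_s: 5.77
tcp_pos: [0.5733, 0.0038, 0.0634]
eef_rot: [-164.7, 89.9, 15.5]
contact_force: [2.0, 0.2, -1.8]
gripper_width: 0.0098
```

```bash
python3 - <<'E'
from h import *
s,p,R=pose(); print(s['time_s'],p,np.degrees(yawof(R)),s['gripper_width'],s['contact_force'].round(1))
E
```

```text
5.7667 [0.57330227 0.00376507 0.06335857] -179.8289891099303 0.009833103786165746 [ 2.   0.2 -1.8]
```

Request:
{"method": "play_rows", "body": {"series": [0, -0.00025, -0.00643, -0.0764, 0, -0.00025, -0.00643, -0.0764, 0, -0.00025, -0.00643, -0.0764, 0, -0.00025, -0.00643, -0.0764, 0, -0.00025, -0.00643, -0.0764]}}

```text
time_s: 6.18
tcp_pos: [0.6043, 0.0097, 0.0633]
eef_rot: [170.9, 90.0, 13.1]
contact_force: [0.1, 0.6, 0.4]
gripper_width: 0.0097
```

Request:
{"method": "play_rows", "body": {"series": [0, -0.00025, -0.00643, -0.0764, 0, -0.00025, -0.00643, -0.0764, 0, -0.00025, -0.00643, -0.0764, 0, -0.00025, -0.00643, -0.0764, 0, -0.00025, -0.00643, -0.0764]}}

```text
time_s: 6.6
tcp_pos: [0.6312, 0.0273, 0.0633]
eef_rot: [150.1, 89.9, 14.3]
contact_force: [0.7, 0.1, 1.6]
gripper_width: 0.0102
```

```bash
python3 - <<'E'
from h import *
s,p,R=pose(); print(s['time_s'],p,np.degrees(yawof(R)),s['gripper_width'],s['contact_force'].round(1),s['moment'].round(2))
a=np.radians(np.degrees(yawof(R))-270)
d=p[:2]-[.5733,.088]; print(np.hypot(*d),np.degrees(np.arctan2(d[1],d[0])))
E
```

```text
6.6 [0.63122615 0.0272997  0.06331157] -135.85121876154545 0.010174220196325422 [0.7 0.1 1.6] [ 0.04  0.3  -0.08]
0.08390449472452526 -46.33965220126012
```

Low force, clean arc. Continue.

Request:
{"method": "play_rows", "body": {"series": [0, -0.00025, -0.00643, -0.0764, 0, -0.00025, -0.00643, -0.0764, 0, -0.00025, -0.00643, -0.0764, 0, -0.00025, -0.00643, -0.0764, 0, -0.00025, -0.00643, -0.0764]}}

```text
time_s: 7.02
tcp_pos: [0.6496, 0.0536, 0.0634]
eef_rot: [130.1, 89.9, 16.2]
contact_force: [-1.2, -0.1, 0.7]
gripper_width: 0.0098
```

Request:
{"method": "play_rows", "body": {"series": [0, -0.00025, -0.00643, -0.0764, 0, -0.00025, -0.00643, -0.0764, 0, -0.00025, -0.00643, -0.0764, 0, -0.00025, -0.00643, -0.0764, 0, -0.00025, -0.00643, -0.0764]}}

```text
time_s: 7.43
tcp_pos: [0.6568, 0.0849, 0.0633]
eef_rot: [110.8, 89.9, 18.7]
contact_force: [-0.2, -0.5, 1.5]
gripper_width: 0.0097
```

Request:
{"method": "play_rows", "body": {"series": [0, 0, 0, 0, 0, 0, 0, 0, 0, 0, 0, 0, 0, 0, 0, 0, 0, 0, 0, 0]}}

```text
time_s: 7.85
tcp_pos: [0.6569, 0.0846, 0.0633]
eef_rot: [115.7, 89.9, 23.4]
contact_force: [-0.1, 2.1, 6.2]
gripper_width: 0.01
```

```bash
python3 - <<'E'
from h import *
c=save('top','t3');c=save('side','s3')
cv2.imwrite('pics/t3c.png',cv2.resize(c['img'][140:300,220:400],None,fx=4,fy=4))
cv2.imwrite('pics/t3d.png',cv2.resize(cv2.imread('pics/t3.png')[175:315,225:385],None,fx=4,fy=4))
s,p,R=pose(); print(s['time_s'],p,np.degrees(yawof(R)),s['gripper_width'],s['contact_force'].round(1),s['moment'].round(2))
d=p[:2]-[.5733,.088]; print(np.hypot(*d),np.degrees(np.arctan2(d[1],d[0])))
E
```

```text
7.95 [0.65688626 0.08457506 0.06327315] -92.34732876862992 0.009963829300007731 [-0.6  1.3  6.1] [ 0.66  0.33 -0.04]
0.08365640260910306 -2.3463789627476004
```

View pics/t3c.png

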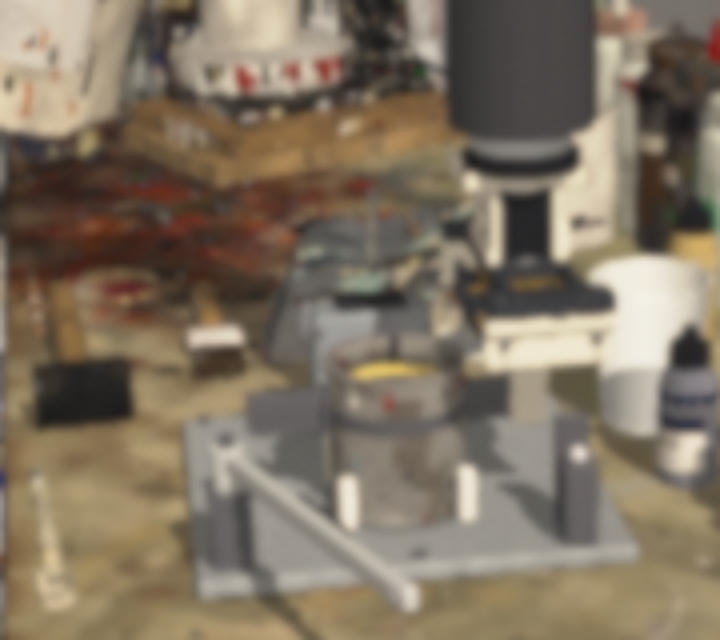

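View pics/t3d.png

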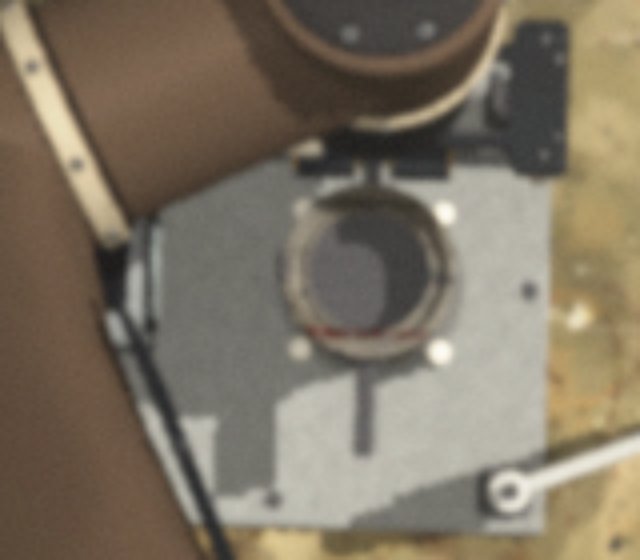

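Request:
{"method": "play_rows", "body": {"series": [0, 0, 0, 0, 0, 0, 0, 0, 0, 0, 0, 0, 0, 0, 0, 0, 0, 0, 0, 0], "jaw": 35}}

```text
time_s: 8.37
tcp_pos: [0.6561, 0.0842, 0.0622]
eef_rot: [-69.2, 90.0, -161.5]
contact_force: [-0.6, -0.5, 0.3]
gripper_width: 0.0299
```

Request:
{"method": "play_rows", "body": {"series": [-0.01, 0, 0, 0, -0.02, 0, 0, 0, -0.025, 0, 0, 0, -0.03, 0, 0, 0, -0.03, 0, 0, 0]}}

```text
time_s: 8.78
tcp_pos: [0.656, 0.0843, 0.1792]
eef_rot: [-54.8, 90.0, -147.0]
contact_force: [0.1, 0.7, -0.0]
gripper_width: 0.0306
```

```bash
python3 - <<'E'
from h import *
c=save('top','t4');save('wrist','w4')
cv2.imwrite('pics/t4d.png',cv2.resize(c['img'][175:315,225:385],None,fx=5,fy=5,interpolation=cv2.INTER_CUBIC))
s,p,R=pose(); print(s['time_s'],p,np.degrees(yawof(R)),s['gripper_width'],s['contact_force'].round(1),s['joints'].round(1))
E
```

```text
8.8833 [0.65943626 0.08506586 0.18461   ] -92.23541004728236 0.03077749721519469 [ 0.4 -1.1 -0.2] [ 24.2  20.8  -4.6   0.1 -64.   63.5]
```

View pics/t4d.png

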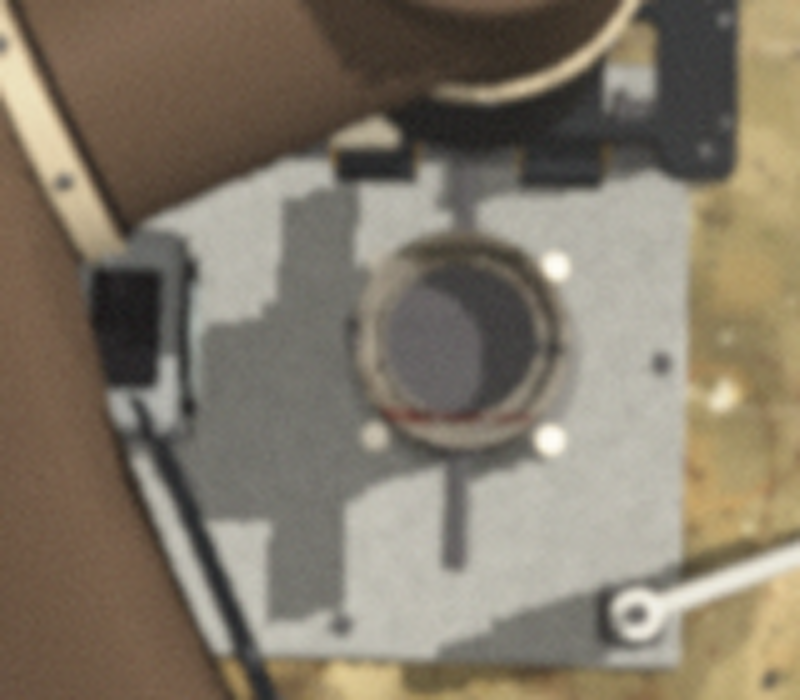

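View pics/w4.png

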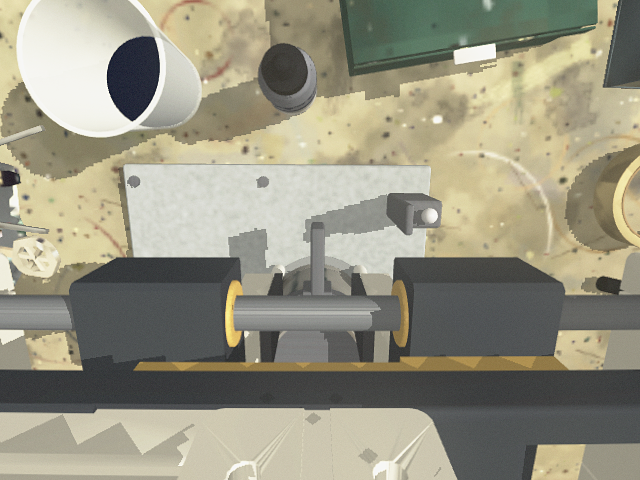

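```bash
python3 - <<'E'
from h import *
def t(u,v,z): return pix2z('top0',225+u/5-0.4,175+v/5-0.4,z)
a=t(454,570,.078); b=pix2z('w4',318,222,.092); r=t(465,343,.11); tb=t(352,327,.122)
print(a,b,r,tb)
d=b-a; print(np.degrees(np.arctan2(d[1],d[0])), 'want -2.3', np.hypot(*d[:2]))
d=r-a; print(np.degrees(np.arctan2(d[1],d[0])))
E
```

```text
[0.47773218 0.09375335 0.078     ] [0.67242634 0.08347781 0.092     ] [0.57064988 0.08802999 0.11      ] [0.57674771 0.13437201 0.122     ]
-3.0211465388377365 want -2.3 0.19496512969045865
-3.5247386431507612
```

```bash
python3 - <<'E'
from h import *
s,p,R=pose(); y=np.degrees(yawof(R)); q=np.array([.4775,-.150,.19]); dy=108.5-360-y
plan([(p+(q-p)*k/25, y+dy*k/25) for k in range(1,26)])
E
```

```text
[-0.0002, -0.0069, 0.0097, 0.1112, -0.0002, -0.0058, 0.0104, 0.1112, -0.0002, -0.0046, 0.011, 0.1112, -0.0002, -0.0034, 0.0114, 0.1112, -0.0002, -0.0021, 0.0117, 0.1112] 0.1112
[-0.0002, -0.0008, 0.0119, 0.1112, -0.0002, 0.0006, 0.0119, 0.1112, -0.0002, 0.0019, 0.0117, 0.1112, -0.0002, 0.0032, 0.0115, 0.1112, -0.0002, 0.0044, 0.011, 0.1112] 0.1112
[-0.0002, 0.0056, 0.0105, 0.1112, -0.0002, 0.0067, 0.0098, 0.1112, -0.0002, 0.0078, 0.009, 0.1112, -0.0002, 0.0087, 0.0081, 0.1112, -0.0002, 0.0096, 0.007, 0.1112] 0.1112
[-0.0002, 0.0103, 0.0059, 0.1112, -0.0002, 0.0109, 0.0048, 0.1112, -0.0002, 0.0114, 0.0035, 0.1112, -0.0002, 0.0117, 0.0022, 0.1112, -0.0002, 0.0119, 0.0009, 0.1112] 0.1112
[-0.0002, 0.0119, -0.0004, 0.1112, -0.0002, 0.0118, -0.0017, 0.1112, -0.0002, 0.0115, -0.003, 0.1112, -0.0002, 0.0111, -0.0043, 0.1112, -0.0002, 0.0106, -0.0055, 0.1112] 0.1112
```

Request:
{"method": "play_rows", "body": {"series": [-0.0002, -0.0069, 0.0097, 0.111, -0.0002, -0.0058, 0.0104, 0.111, -0.0002, -0.0046, 0.011, 0.111, -0.0002, -0.0034, 0.0114, 0.111, -0.0002, -0.0021, 0.0117, 0.111], "jaw": 0}}

```text
time_s: 9.3
tcp_pos: [0.6195, 0.0371, 0.1792]
eef_rot: [137.1, 90.0, 12.7]
contact_force: [0.1, -0.7, -0.3]
gripper_width: 0.0039
```

Request:
{"method": "play_rows", "body": {"series": [-0.0002, -0.0008, 0.0119, 0.111, -0.0002, 0.0006, 0.0119, 0.111, -0.0002, 0.0019, 0.0117, 0.111, -0.0002, 0.0032, 0.0115, 0.111, -0.0002, 0.0044, 0.011, 0.111]}}

```text
time_s: 9.72
tcp_pos: [0.5832, -0.0101, 0.1802]
eef_rot: [167.0, 90.0, 10.8]
contact_force: [0.2, -0.4, -0.0]
gripper_width: 0.0006
```

Request:
{"method": "play_rows", "body": {"series": [-0.0002, 0.0056, 0.0105, 0.111, -0.0002, 0.0067, 0.0098, 0.111, -0.0002, 0.0078, 0.009, 0.111, -0.0002, 0.0087, 0.0081, 0.111, -0.0002, 0.0096, 0.007, 0.111]}}

```text
time_s: 10.13
tcp_pos: [0.5467, -0.0571, 0.1813]
eef_rot: [-161.9, 90.0, 10.1]
contact_force: [-0.0, 0.2, -0.4]
gripper_width: 0.0005
```

Request:
{"method": "play_rows", "body": {"series": [-0.0002, 0.0103, 0.0059, 0.111, -0.0002, 0.0109, 0.0048, 0.111, -0.0002, 0.0114, 0.0035, 0.111, -0.0002, 0.0117, 0.0022, 0.111, -0.0002, 0.0119, 0.0009, 0.111]}}

```text
time_s: 10.55
tcp_pos: [0.5105, -0.1043, 0.1822]
eef_rot: [-136.7, 90.0, 3.5]
contact_force: [0.4, 0.2, -0.6]
gripper_width: 0.0001
```

Request:
{"method": "play_rows", "body": {"series": [-0.0002, 0.0119, -0.0004, 0.111, -0.0002, 0.0118, -0.0017, 0.111, -0.0002, 0.0115, -0.003, 0.111, -0.0002, 0.0111, -0.0043, 0.111, -0.0002, 0.0106, -0.0055, 0.111]}}

```text
time_s: 10.97
tcp_pos: [0.4742, -0.1516, 0.1832]
eef_rot: [-109.3, 90.0, -0.9]
contact_force: [0.5, -0.1, 0.2]
gripper_width: 0.0005
```

```bash
python3 - <<'E'
from h import *
c=save('top','t5');d=save('side','s5')
s,p,R=pose(); print(s['time_s'],p,np.degrees(yawof(R)),s['gripper_width'],s['joints'].round(1))
cv2.imwrite('pics/s5c.png',cv2.resize(d['img'][150:310,230:430],None,fx=4,fy=3.7,interpolation=cv2.INTER_CUBIC))
cv2.imwrite('pics/t5c.png',cv2.resize(c['img'][170:320,300:500],None,fx=4,fy=4,interpolation=cv2.INTER_CUBIC))
E
```

```text
11.0667 [ 0.4737312  -0.15188554  0.18324177] 108.49334278839541 0.0006138234543605194 [  4.9   5.7 -24.9  -0.  -59.3 -76.4]
```

View pics/t5c.png

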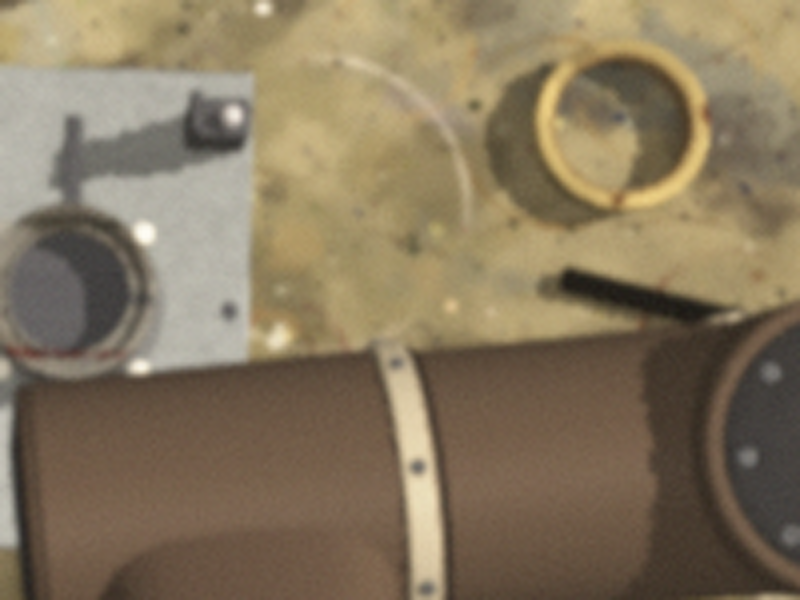

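View pics/s5c.png

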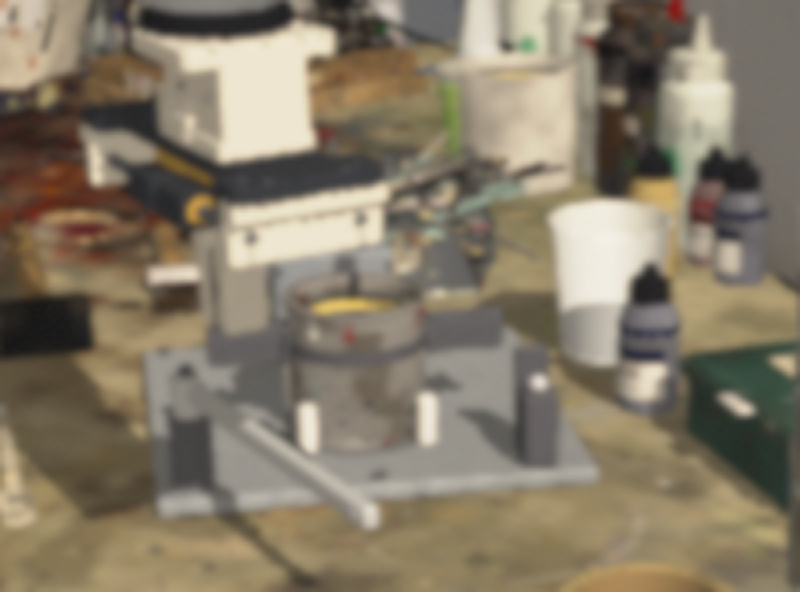

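```bash
python3 - <<'E'
from h import *
e=pix2z('s5',230+370/4,150+512/3.7,.080); print(e)
d=e[:2]-[.4584,.0174]; print(np.hypot(*d),np.degrees(np.arctan2(d[1],d[0])))
s=proj('s5',[get_state()['tcp_pos']])[0]; print((s-[230,150])*[4,3.7])
line([.4745,-.151,.064],108.5,10)
E
```

```text
[ 0.53343806 -0.18506792  0.08      ]
0.21592584532586215 -69.66443675519754
[236.36319804 326.42030991]
[0.0119, -0.0001, 0.0001, -0.0, 0.0119, -0.0001, 0.0001, -0.0, 0.0119, -0.0001, 0.0001, -0.0, 0.0119, -0.0001, 0.0001, -0.0, 0.0119, -0.0001, 0.0001, -0.0] 0.0119
[0.0119, -0.0001, 0.0001, -0.0, 0.0119, -0.0001, 0.0001, -0.0, 0.0119, -0.0001, 0.0001, -0.0, 0.0119, -0.0001, 0.0001, -0.0, 0.0119, -0.0001, 0.0001, -0.0] 0.0119
```

Request:
{"method": "play_rows", "body": {"series": [0.0119, 0, 0, 0, 0.0119, 0, 0, 0, 0.0119, 0, 0, 0, 0.0119, 0, 0, 0, 0.0119, 0, 0, 0]}}

```text
time_s: 11.48
tcp_pos: [0.4751, -0.1508, 0.123]
eef_rot: [-109.7, 89.9, -0.7]
contact_force: [-0.2, 0.6, -0.4]
gripper_width: 0.0004
```

Request:
{"method": "play_rows", "body": {"series": [0.0119, 0, 0, 0, 0.0119, 0, 0, 0, 0.0119, 0, 0, 0, 0.0119, 0, 0, 0, 0.0119, 0, 0, 0]}}

```text
time_s: 11.9
tcp_pos: [0.4753, -0.1507, 0.0634]
eef_rot: [-111.9, 89.9, -3.0]
contact_force: [-0.5, 0.0, -0.2]
gripper_width: 0.0003
```

```bash
python3 - <<'E'
from h import *
d=save('side','s6')
s,p,R=pose(); print(s['time_s'],p,np.degrees(yawof(R)),s['contact_force'].round(1))
cv2.imwrite('pics/s6c.png',cv2.resize(d['img'][150:310,230:430],None,fx=4,fy=3.7,interpolation=cv2.INTER_CUBIC))
H=np.array([.4584,.0174]); 
def rel(p,a): 
    a=np.radians(a);d=p[:2]-H; return d@[np.cos(a),np.sin(a)], d@[-np.sin(a),np.cos(a)]
print(rel(p,-71))
# plan: bar angle a from -71 to -12 with offset .020 clearance behind bar
def P(a,off,r=.165):
    a=np.radians(a); return np.array([*(H+r*np.array([np.cos(a),np.sin(a)])+off*np.array([-np.sin(a),np.cos(a)])),.064])
n=30
plan([(P(-71+59*k/n,-.036+.020*min(1,k/5)),109+59*k/n) for k in range(1,n+1)])
E
```

```text
11.95 [ 0.47380348 -0.15064293  0.06126714] 108.88878555127813 [ 0.4  0.3 -2.3]
(np.float64(0.1639025942524076), np.float64(-0.04014515430649704))
[-0.0027, -0.0138, -0.0021, -0.0363, 0.0, -0.0097, -0.0009, -0.0343, 0.0, -0.0097, -0.0007, -0.0343, 0.0, -0.0097, -0.0006, -0.0343, 0.0, -0.0097, -0.0005, -0.0343] 0.0363
[0.0, -0.0057, -0.0005, -0.0343, 0.0, -0.0057, -0.0005, -0.0343, 0.0, -0.0057, -0.0005, -0.0343, 0.0, -0.0057, -0.0005, -0.0343, 0.0, -0.0057, -0.0005, -0.0343] 0.0343
[0.0, -0.0057, -0.0005, -0.0343, 0.0, -0.0057, -0.0005, -0.0343, 0.0, -0.0057, -0.0005, -0.0343, 0.0, -0.0057, -0.0005, -0.0343, 0.0, -0.0057, -0.0005, -0.0343] 0.0343
[0.0, -0.0057, -0.0005, -0.0343, 0.0, -0.0057, -0.0005, -0.0343, 0.0, -0.0057, -0.0005, -0.0343, 0.0, -0.0057, -0.0005, -0.0343, 0.0, -0.0057, -0.0005, -0.0343] 0.0343
[0.0, -0.0057, -0.0005, -0.0343, 0.0, -0.0057, -0.0005, -0.0343, 0.0, -0.0057, -0.0005, -0.0343, 0.0, -0.0057, -0.0005, -0.0343, 0.0, -0.0057, -0.0005, -0.0343] 0.0343
[0.0, -0.0057, -0.0005, -0.0343, 0.0, -0.0057, -0.0005, -0.0343, 0.0, -0.0057, -0.0005, -0.0343, 0.0, -0.0057, -0.0005, -0.0343, 0.0, -0.0057, -0.0005, -0.0343] 0.0343
```

View pics/s6c.png

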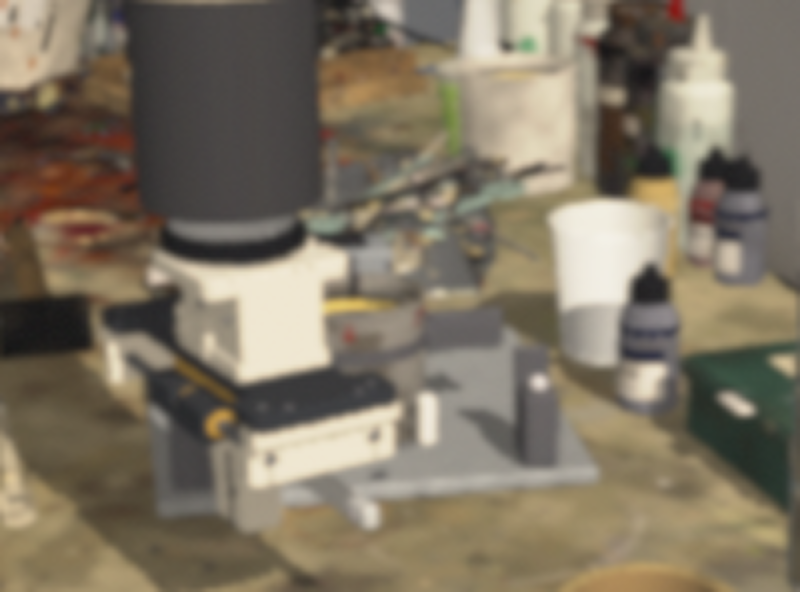

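Request:
{"method": "play_rows", "body": {"series": [-0.0015, -0.0138, -0.0021, -0.0363, 0, -0.0097, -0.0009, -0.0343, 0, -0.0097, -0.0007, -0.0343, 0, -0.0097, -0.0006, -0.0343, 0, -0.0097, -0.0005, -0.0343]}}

```text
time_s: 12.37
tcp_pos: [0.5258, -0.1351, 0.0657]
eef_rot: [-136.6, 90.0, -17.6]
contact_force: [-0.4, 0.6, -0.6]
gripper_width: 0.0003
```

Request:
{"method": "play_rows", "body": {"series": [0, -0.0057, -0.0005, -0.0343, 0, -0.0057, -0.0005, -0.0343, 0, -0.0057, -0.0005, -0.0343, 0, -0.0057, -0.0005, -0.0343, 0, -0.0057, -0.0005, -0.0343]}}

```text
time_s: 12.78
tcp_pos: [0.5509, -0.1218, 0.0657]
eef_rot: [-143.4, 90.0, -14.6]
contact_force: [-0.8, -0.5, -0.6]
gripper_width: 0.0008
```

```bash
cat >> h.py <<'E'
H=np.array([.4584,.0174])
def rel(p,a):
    a=np.radians(a);d=p[:2]-H; return d@[np.cos(a),np.sin(a)], d@[-np.sin(a),np.cos(a)]
E
python3 - <<'E'
from h import *
d=save('side','s7')
s,p,R=pose(); y=np.degrees(yawof(R));print(s['time_s'],p,y,s['contact_force'].round(1),rel(p,y-180))
cv2.imwrite('pics/s7c.png',cv2.resize(d['img'][150:310,230:430],None,fx=4,fy=3.7,interpolation=cv2.INTER_CUBIC))
E
```

```text
12.8333 [ 0.55195537 -0.12145364  0.06578172] 128.91588420094243 [ 2.4  0.2 -0.3] (np.float64(0.16680721664634302), np.float64(-0.014432377582981876))
```

View pics/s7c.png

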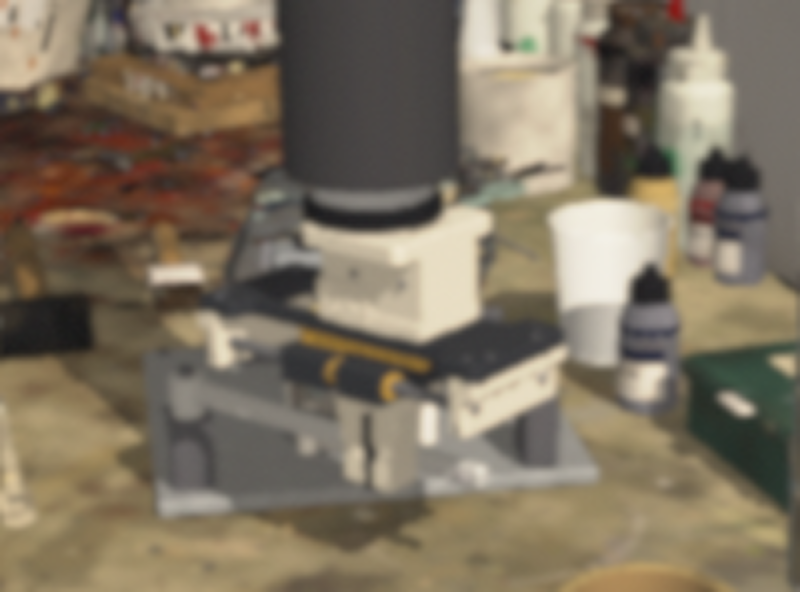

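Request:
{"method": "play_rows", "body": {"series": [0, -0.0057, -0.0005, -0.0343, 0, -0.0057, -0.0005, -0.0343, 0, -0.0057, -0.0005, -0.0343, 0, -0.0057, -0.0005, -0.0343, 0, -0.0057, -0.0005, -0.0343]}}

```text
time_s: 13.25
tcp_pos: [0.5733, -0.1046, 0.0656]
eef_rot: [-154.9, 90.0, -16.4]
contact_force: [-0.0, -0.7, 0.2]
gripper_width: 0.0002
```

Request:
{"method": "play_rows", "body": {"series": [0, -0.0057, -0.0005, -0.0343, 0, -0.0057, -0.0005, -0.0343, 0, -0.0057, -0.0005, -0.0343, 0, -0.0057, -0.0005, -0.0343, 0, -0.0057, -0.0005, -0.0343]}}

```text
time_s: 13.67
tcp_pos: [0.5926, -0.0836, 0.0656]
eef_rot: [-156.6, 90.0, -8.3]
contact_force: [0.6, 0.0, -0.1]
gripper_width: 0.0002
```

Request:
{"method": "play_rows", "body": {"series": [0, -0.0057, -0.0005, -0.0343, 0, -0.0057, -0.0005, -0.0343, 0, -0.0057, -0.0005, -0.0343, 0, -0.0057, -0.0005, -0.0343, 0, -0.0057, -0.0005, -0.0343]}}

```text
time_s: 14.08
tcp_pos: [0.6081, -0.0595, 0.0656]
eef_rot: [-175.5, 90.0, -17.4]
contact_force: [-0.2, -0.9, -0.5]
gripper_width: 0.0005
```

```bash

python3 - <<'E'
from h import *
d=save('side','s8');c=save('top','t8')
s,p,R=pose(); y=np.degrees(yawof(R));print(s['time_s'],p,y,s['contact_force'].round(1),rel(p,y-180))
cv2.imwrite('pics/s8c.png',cv2.resize(d['img'][150:310,230:430],None,fx=4,fy=3.7,interpolation=cv2.INTER_CUBIC))
cv2.imwrite('pics/t8c.png',cv2.resize(c['img'][175:315,225:385],None,fx=5,fy=5,interpolation=cv2.INTER_CUBIC))
E
```

```text
14.1833 [ 0.60846291 -0.05920624  0.06553777] 158.11032717932187 [ 0.2 -0.5  0.1] (np.float64(0.1678042799396102), np.float64(-0.015136661720871294))
```

View pics/s8c.png

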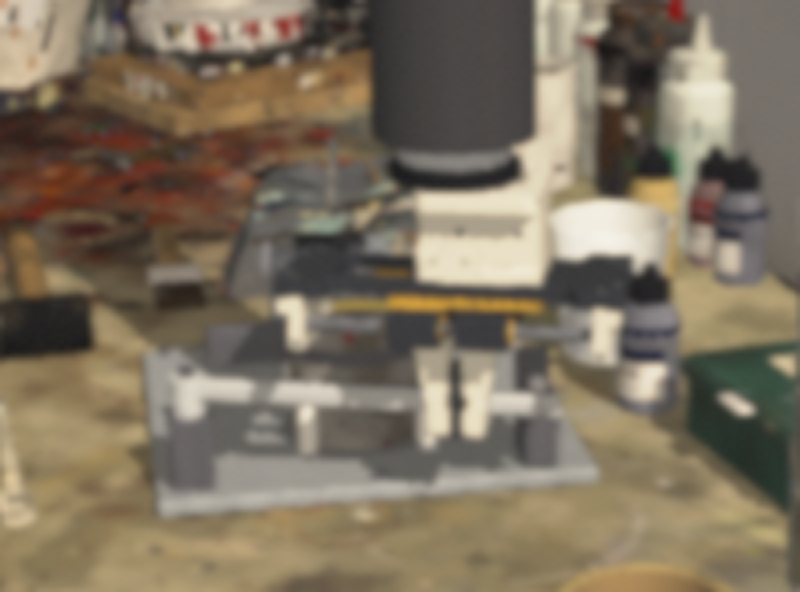

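View pics/t8c.png

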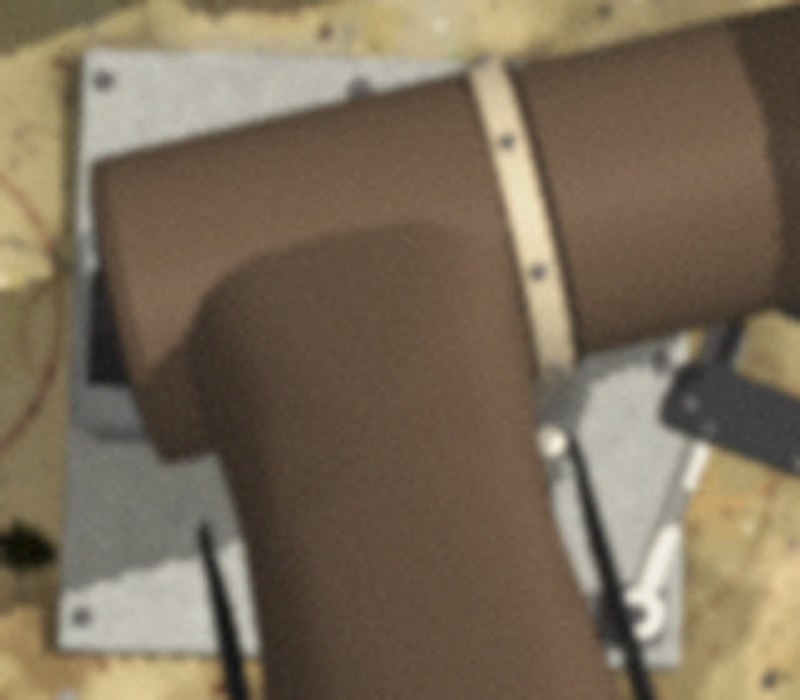

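Request:
{"method": "play_rows", "body": {"series": [0, -0.0057, -0.0005, -0.0343, 0, -0.0057, -0.0005, -0.0343, 0, -0.0057, -0.0005, -0.0343, 0, -0.0057, -0.0005, -0.0343, 0, -0.0057, -0.0005, -0.0343]}}

```text
time_s: 14.6
tcp_pos: [0.619, -0.0336, 0.0654]
eef_rot: [60.3, 90.0, -131.9]
contact_force: [-0.2, -0.7, -0.5]
gripper_width: 0.0003
```

Request:
{"method": "play_rows", "body": {"series": [0, -0.0057, -0.0005, -0.0343, 0, -0.0057, -0.0005, -0.0343, 0, -0.003, -0.0002, -0.018, 0, -0.003, -0.0002, -0.018, 0, -0.003, -0.0002, -0.018]}}

```text
time_s: 15.02
tcp_pos: [0.624, -0.0145, 0.0654]
eef_rot: [100.1, 89.9, -85.1]
contact_force: [1.2, -2.8, 1.5]
gripper_width: -0.0001
```

```bash

python3 - <<'E'
from h import *
s,p,R=pose(); y=np.degrees(yawof(R));print(s['time_s'],p,y,s['contact_force'].round(1),rel(p,y-180),rel(p,-2.3))
E
```

```text
15.0167 [ 0.62403082 -0.01448787  0.06541082] 174.85581130365577 [ 1.2 -2.8  1.5] (np.float64(0.16782283758446742), np.float64(-0.01690856321755557)) (np.float64(0.16677710348498745), np.float64(-0.025215116064424392))
```

Request:
{"method": "play_rows", "body": {"series": [0, -0.002, -0.0002, -0.01, 0, -0.002, 0, -0.01, 0, -0.002, 0, -0.01, 0, -0.0015, 0, -0.01, 0, 0, 0, 0]}}

```text
time_s: 15.43
tcp_pos: [0.6249, -0.0068, 0.0651]
eef_rot: [90.0, 89.9, -92.8]
contact_force: [1.2, -4.1, 0.7]
gripper_width: 0.0004
```

```bash

python3 - <<'E'
from h import *
s,p,R=pose(); y=np.degrees(yawof(R));print(s['time_s'],p,y,s['contact_force'].round(1),rel(p,y-180),rel(p,-2.3))
E
```

```text
15.4333 [ 0.6248672  -0.00684421  0.06512484] 177.18401262741608 [ 1.2 -4.1  0.7] (np.float64(0.167457266856146), np.float64(-0.016036657916151446)) (np.float64(0.16730605728772438), np.float64(-0.017544053547764994))
```

Request:
{"method": "play_rows", "body": {"series": [0, -0.001, 0, -0.005, 0, -0.001, 0, 0, 0, -0.001, 0, 0, 0, -0.001, 0, 0, 0, 0, 0, 0]}}

```text
time_s: 15.85
tcp_pos: [0.6248, -0.0063, 0.0652]
eef_rot: [77.8, 89.7, -104.8]
contact_force: [3.9, -21.6, -0.9]
gripper_width: 0.0008
```

```bash

python3 - <<'E'
from h import *
s,p,R=pose(); y=np.degrees(yawof(R));print(s['time_s'],p,y,s['contact_force'].round(1),rel(p,y-180),rel(p,-2.3))
E
```

```text
15.85 [ 0.62483575 -0.00634286  0.06519443] 177.4008015131369 [  3.9 -21.6  -0.9] (np.float64(0.167341237183286), np.float64(-0.016170733922355345)) (np.float64(0.16725451238379335), np.float64(-0.01704436519439497))
```

Request:
{"method": "play_rows", "body": {"series": [0, 0, 0, 0, 0, 0, 0, 0, 0, 0.004, 0, 0, 0, 0.008, 0, 0, 0, 0.015, 0, 0]}}

```text
time_s: 16.27
tcp_pos: [0.6237, -0.0288, 0.0649]
eef_rot: [-93.5, 90.0, 84.0]
contact_force: [-0.9, -0.4, -1.2]
gripper_width: 0.0004
```

Request:
{"method": "play_rows", "body": {"series": [0, 0.02, 0, 0, 0, 0.02, 0, 0, -0.03, 0, 0, 0, -0.035, 0, 0, 0, -0.035, 0, 0, 0]}}

```text
time_s: 16.68
tcp_pos: [0.6209, -0.0704, 0.1654]
eef_rot: [2.8, 89.9, -179.9]
contact_force: [0.7, 1.2, -0.1]
gripper_width: 0.0005
```

Request:
{"method": "play_rows", "body": {"series": [-0.03, 0.02, 0, 0, 0, 0.03, 0.03, 0, 0, 0.03, 0.03, 0, 0, 0.03, 0.03, 0, 0, 0.03, 0.03, 0]}}

```text
time_s: 17.1
tcp_pos: [0.4961, -0.2027, 0.1951]
eef_rot: [-129.3, 90.0, 48.1]
contact_force: [0.3, -1.1, -0.6]
gripper_width: 0.0007
```

```bash

python3 - <<'E'
from h import *
d=save('side','s9');c=save('top','t9');save('wrist','w9')
s,p,R=pose(); y=np.degrees(yawof(R));print(s['time_s'],p,y,s['contact_force'].round(1))
cv2.imwrite('pics/s9c.png',cv2.resize(d['img'][150:310,230:430],None,fx=4,fy=3.7,interpolation=cv2.INTER_CUBIC))
cv2.imwrite('pics/t9c.png',cv2.resize(c['img'][175:315,225:385],None,fx=5,fy=4.2,interpolation=cv2.INTER_CUBIC))
E
```

```text
17.25 [ 0.49567302 -0.20345409  0.19565526] 177.23494033749773 [-0.  -0.6  0.7]
```

View pics/s9c.png

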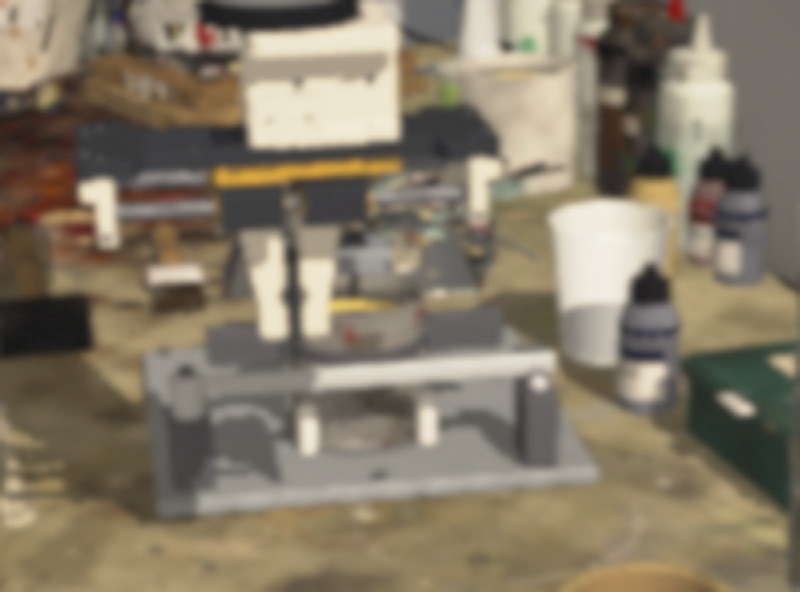

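View pics/t9c.png

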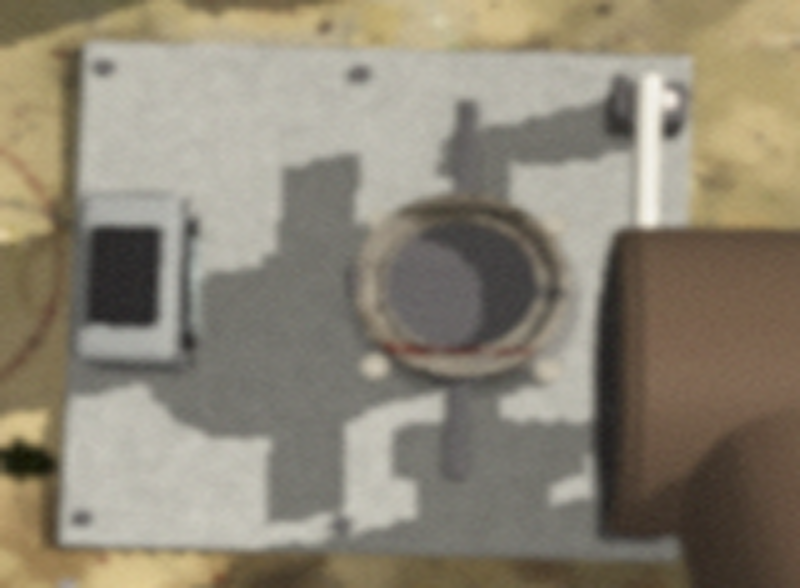

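View pics/w9.png

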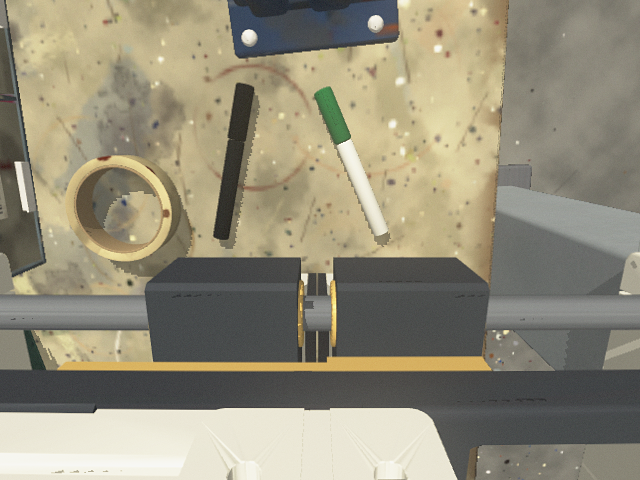

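```bash

python3 - <<'E'
from h import *
def t(u,v,z): return pix2z('t9',225+u/5-0.4,175+v/4.2-0.4,z)
e=t(650,73,.087); m=t(648,220,.087); h=pix2z('top0',225+637/5-.4,175+614/5-.4,.087)
for d in (e-h,e-m): print(np.hypot(*d[:2]),np.degrees(np.arctan2(d[1],d[0])))
a=t(454,480,.078);b=t(465,102,.078); d=b-a; print(a,b,np.degrees(np.arctan2(d[1],d[0])),np.hypot(*d[:2]),(a+b)/2)
E
```

```text
0.22293076901958683 -2.553934739205039
0.07487635114012085 -1.8100137087944506
[0.47713304 0.09376152 0.078     ] [0.66866738 0.08644978 0.078     ] -2.186178354607989 0.19167385775249607 [0.57290021 0.09010565 0.078     ]
```

```bash
python3 -c "
from plant import *
print(close_job())"
```

```text
the job is handed in; nothing more can be done
None
```

I turned the tin about 87° in its nest by gripping one of its turning handles, so the label now faces the scanner. I then pushed the keeper bar shut with closed fingers until it met its stop at about 22 N. The job was handed in at about 17 s with the arm clear and reading close to zero force; it gave no verdict.

My last checks, from the camera images:

| Check | Measured | Wanted |
|---|---|---|
| Handle line, which shows where the label points | −2.2° | −2.3° (squarely facing the window) |
| Tin centre, from the handle ends | about 2–3 mm from the nest centre | within 8 mm |
| Keeper bar | −2.55° from hinge to end, −1.8° along its edge | −2.3° (shut), tolerance about 1.7° |

- **Bar:** it lay across the catch post and stayed there after the fingers backed away.
- **Label:** I did not see the label's face directly; its direction comes from the handles and the sighting tab.
- **Handle angle:** an earlier reading, with the bar still open, gave −3.0° to −3.5°. That is about 1° different but well within the 14° allowed.
- **Bystanders:** nothing looked moved in the images. I did not measure their positions again.

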